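Show a video caller the large bike bell

ROBOT

A 6-joint arm with a two-finger parallel gripper is mounted at the origin on the work surface. World frame = base frame: x ahead of the robot, y to its left, z up, the work surface at z = 0. Lengths are in m, angles in rad, forces in N, time in s.
With the tool pointing down it reaches from about 0.25 to 0.775 m from the base axis. Payload 4 kg.
Tool frame: the origin (TCP) lies at the very end of the fingers, on their centre line; the grasp point (between the pads) lies 19 mm behind it (robot.grip_point_offset is the distance from the TCP to the grasp point, in m); z points along the fingers, x is the direction in which the jaws open and shut, and the axes are right-handed (so a half turn about z gives the same grasp; the last joint's range is limited). The gripper opens to 94 mm and grips with 3 to 60 N. Pads are 16 mm wide; open, the fingers measure 119 mm over their backs; the gripper's body (75 mm by 177 mm) begins 78 mm behind the grasp point.
Start: joints at [1.108, 0.087, 1.371, -0, 1.684, -0.103], TCP at [0.194, 0.515, 0.206] pointing down, gripper open.
Joint ranges: [-3.1, 3.1], [-0.76, 2.03], [0.27, 2.55], [-1.08, 4.22], [0.17, 2.65], [-2.57, 2.57]. Speed limits (rad/s): [2.79, 2.79, 3.14, 3.14, 3.14, 3.14].

INTERFACE

Orientations are given as [roll, pitch, yaw] about the fixed x, y, z axes, in that order (R = Rz(yaw) Ry(pitch) Rx(roll)).
In Python, from bench import robot gives the robot as it stands.
- The arm moves only by the shell command python3 -m inch 'ROWS'. ROWS is text: rows parted by semicolons, each of 5 numbers parted by spaces: the shift along the tool's x, y, z in cm, then the turn about the tool's z in rad, then the closure, from 0 (fully open) to 1 (shut). In form: tx ty tz spin claw; .... A call has 1 to 20 rows; each row is the pose to reach, as a shift and turn from the pose measured when the call began, along the tool's axes at that moment; what a row does not reach only later rows make up. A row lasts 1/12 s, in which the tool goes at most 41.7 mm and 7.16 degrees, less where a joint would pass 70% of its speed; a pose out of reach is approached as far as the arm can. A call with a gripper value outside its range is refused whole. The fingers move at their own pace and stop on an object; the grip force is fixed at half the most. Time passes only in rows, so rows that repeat a pose let the fingers close. It gives the time, the measured TCP pose, the force and the opening at its end, in the units of the state.
- robot.get_obs(): the state, without advancing time (a new reading comes with each control period).
- robot.snapshot(name): name is "side" or "top" or "wrist"; returns (picture, depth): 400x640x3 uint8, blue, green, red; 400x640 float32, m along the optical axis (not along the pixel's ray), 0 where there is no reading.
- robot.camera_info(name): a dict with "K" (3x3 intrinsics, pixels), "extrinsics" (4x4, takes a point from world to camera coordinates); the wrist camera has in their place "mount" (4x4, takes a point from camera to tool coordinates, whose origin is the TCP and whose axes are the tool frame's). Camera axes: x right, y down, z forward; pixel columns grow to the right and rows downward; lengths in m; the calibration is good to about 2 mm. A picture is of the moment at which its call begins: read the wrist's pose just before it. camera_info takes no time and is no camera call.
- robot.close_job(): hands the job in, once; it reports no verdict.
The state is a dict: "time": time; "joint_positions": joint angles; "qvel": joint speeds; "joint_torque": joint torques, N m; "tool_pos": TCP position; "ee_rot": TCP orientation; "wrist_force": force on the tool from outside, world axes, zero at the start; "wrist_torque": the same for the moment, N m; "width": finger opening in m.
Only numpy, scipy, OpenCV 4.12 (cv2) and the standard library are available. Lean on these libraries where they do the work, as an engineer would, in place of code of your own. Each camera call takes 0.05 s, during which the arm holds its last target.

TASK

Someone on a video call wants to be shown the larger of the two bike bells on the bench. With the fingertips, gently push one end of the phone so that it turns on its clamped stand, gripping nothing, until its screen looks straight at the large bell; then point at that bell from above, fingertips over the middle of its dome and at most about 3 cm off it, without touching it, for at least two seconds, and finish while still pointing. Move nothing else.

Things in the scene. Friction and masses are not known exactly. Their poses are not given: they have to be found in the camera images.
- swivel (a joint): Turn of the phone about the clamp's upright post, rad. 0: screen faces -x (the robot); grows counter-clockwise seen from above, so at angle a the screen looks along (-cos a, -sin a). Free from -0.5 to 2.8; light friction (0.8 N at a phone end), stays where left. Starts at 0 to 0.6; the large bell always lies at a larger angle.
- phone (a point): Centre of the phone, 150 mm above the bench; its frame turns with the phone: -x is the way the screen looks (level), z up. The phone lies on its long side, 150 wide, 74 high, 8.5 mm thick, nodding forward 8 degrees, its edges 113 and 187 mm above the bench. It is fast in its holder and turns with it.
- phone_end (a point): Front of the plastic jaw at the phone's -y end (-y when the swivel is at 0): the screen-side face there, 150 mm above the bench, 76 mm from the post's axis along the phone. Black jaws, 44 mm high, 20 mm front to back, clasp both short ends of the phone, reaching 81 mm from its middle and 6 mm proud of the screen.
- clamp: Steel bench clamp fixed to the end edge of the bench; origin at the foot of its upright post, on the bench top (z = 0), 40 mm in from the edge. The post (14 mm thick, 98 mm high) is the swivel axis: the phone's centre stands 16 mm from it on the screen side.
- large_bell_top (a point): Top of the large bike bell (a chrome dome 64 mm across with a thumb lever at one side, loose on the bench on its handlebar foot): the point on the dome's cap, 50 mm above the bench. z up.
- small_bell_top (a point): Top of the small bike bell, same form, 40 mm across: the point on its cap, 31 mm above the bench.
- padlock: Brass padlock lying flat, 48 x 50 x 20 mm with its steel shackle reaching 45 mm to its +x side; origin under its middle.
- polish_tin: Round metal shoe-polish tin, 73 mm across, 24 mm high; origin under its middle.
- torch: Red torch lying along its x axis, 134 mm long, 35 mm thick at the head (+x end); origin under its middle.
- key_bowl: White ceramic bowl with keys in it, 132 mm across, 48 mm high; origin under its middle.
- shoehorn: Wooden shoehorn lying along its x axis, 200 mm long, 44 mm wide, 12 mm high; origin on the bench near its middle.
- repair_tin: Flat puncture-repair tin, 47 x 84 mm, 23 mm high; origin under its middle.
There are look-alikes about, which are no part of the job. What is shaped like the part that bears large_bell_top but brown or purple is not meant.

How it is judged:
By the outcome, as a careful person would: the job done as asked, in the order asked, and still so for the second after the job is handed in, with the robot touching nothing.
It also fails if it takes over 53 s, if anything falls off the work surface, if the arm or the gripper's body presses on something with over 40 N, if the wrist force passes 120 N, or if a joint passes its speed limit or range.

## Working session

There is one attempt and no reset: what is moved stays moved. The work goes in short steps, Python scripts to look and compute and a shell command to move; the robot and the scene stay as the last step left them, time stands still between calls to the robot, and variables do not carry over. Pictures are saved under pics/ and viewed, and the job is handed in when it is done.

```bash
mkdir -p pics; cat > h.py <<'E'
import numpy as np, cv2
from bench import robot
def P(name): 
    i=robot.camera_info(name); return np.array(i["K"]),np.array(i["extrinsics"])
def ray(name,u,v):
    K,E=P(name); d=np.linalg.inv(K)@[u,v,1]; R=E[:3,:3]; return -R.T@E[:3,3], R.T@d
def onz(name,u,v,z):
    o,d=ray(name,u,v); return o+d*(z-o[2])/d[2]
def proj(name,p):
    K,E=P(name); q=K@(E[:3,:3]@np.array(p)+E[:3,3]); return q[:2]/q[2]
def dep(name,D,u,v):
    o,d=ray(name,u,v); return o+d*D[int(v),int(u)]
E
python3 - <<'E'
from h import *
print(robot.get_obs())
for n in ("side","top","wrist"):
    im,d=robot.snapshot(n); cv2.imwrite(f"pics/{n}0.png",im); np.save(f"{n}0.npy",d)
    i=robot.camera_info(n); print(n,i)
E
```

```text
{'time': 0.0, 'joint_positions': array([ 1.10791175e+00,  8.79615971e-02,  1.37224391e+00, -4.44677964e-05,
        1.68356989e+00, -1.03101484e-01]), 'qvel': array([-0.00127027, -0.00043653, -0.0006721 ,  0.00193114, -0.00113106,
        0.0005064 ]), 'joint_torque': array([-1.38598507e-04, -3.40169084e+01, -3.02433014e+01,  7.17063784e-02,
        3.29961092e-02, -2.06682139e-04]), 'tool_pos': array([0.19341662, 0.5142925 , 0.20430581]), 'ee_rot': array([-3.14141197e+00,  2.17569251e-03,  1.21100847e+00]), 'wrist_force': array([ 0.40146697, -0.26085953,  0.68822016]), 'wrist_torque': array([-0.01891563,  0.02622029, -0.01054871]), 'width': 0.0936865997812033}
side {'K': array([[378.51444462,   0.        , 313.45516207],
       [  0.        , 378.51444462, 198.5132912 ],
       [  0.        ,   0.        ,   1.        ]]), 'extrinsics': array([[ 0.99683423, -0.07917759,  0.00724077, -0.5231805 ],
       [-0.04975994, -0.69230387, -0.7198884 ,  0.09036575],
       [ 0.06201184,  0.71724909, -0.69405207,  1.16683439],
       [ 0.        ,  0.        ,  0.        ,  1.        ]])}
top 
[... 238 characters left out ...]
     [-0.99162627,  0.01678224, -0.12804569,  0.51505954],
       [ 0.12819952,  0.00843086, -0.99171256,  1.08341213],
       [ 0.        ,  0.        ,  0.        ,  1.        ]])}
wrist {'K': array([[340.47624313,   0.        , 315.91371034],
       [  0.        , 340.47624313, 201.5144123 ],
       [  0.        ,   0.        ,   1.        ]]), 'mount': array([[ 9.99998508e-01,  1.48161930e-03,  8.88448936e-04,
        -9.65928123e-04],
       [-1.65443534e-03,  9.69373432e-01,  2.45585854e-01,
        -7.36561576e-02],
       [-4.97374053e-04, -2.45586958e-01,  9.69374437e-01,
        -1.79077687e-01],
       [ 0.00000000e+00,  0.00000000e+00,  0.00000000e+00,
         1.00000000e+00]])}
```

View pics/top0.png

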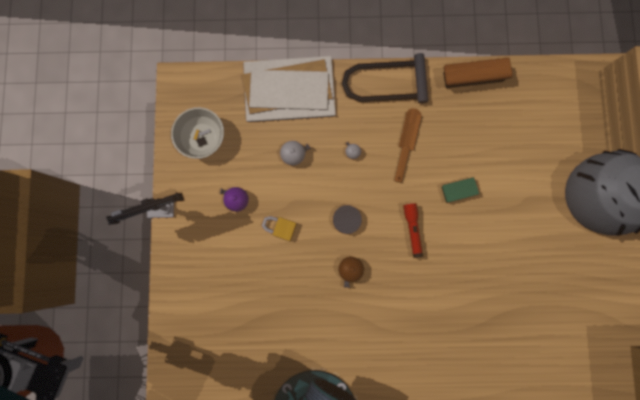

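View pics/side0.png

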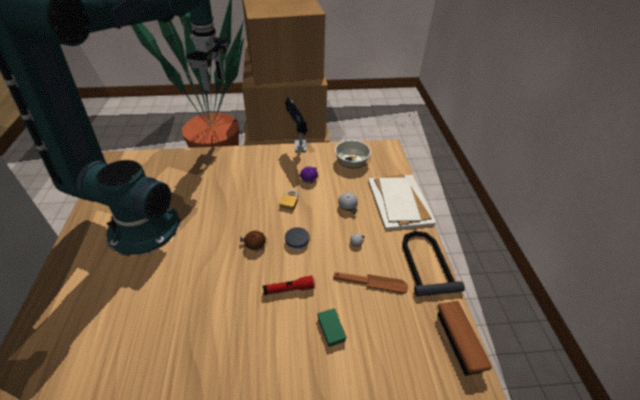

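View pics/wrist0.png

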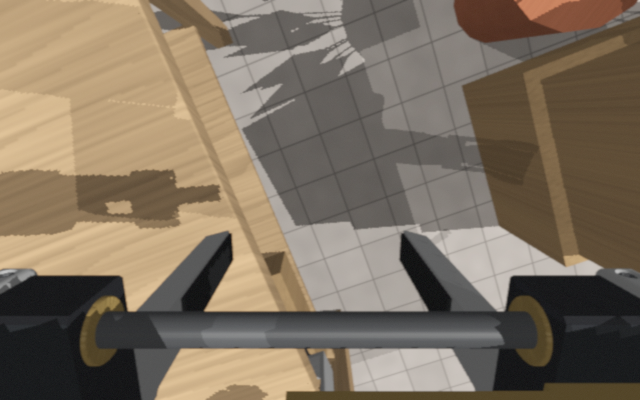

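Top view: four bell-shaped items. Chrome at (293,152), larger, and chrome at (353,151), smaller; look-alikes are purple (235,199) and brown (351,268). The phone is at about (146,208), on the clamp at the left edge. By the description, the target is the chrome bell at (293,152). Next I crop closely and measure.

```bash
python3 - <<'E'
from h import *
im=cv2.imread("pics/top0.png"); D=np.load("top0.npy")
a=cv2.resize(im[120:240,95:215],(480,480),interpolation=cv2.INTER_CUBIC)
b=cv2.resize(im[120:180,262:372],(320*110//110,175),interpolation=cv2.INTER_CUBIC)
s=cv2.imread("pics/side0.png")
c=cv2.resize(s[85:165,265:385],(320,213),interpolation=cv2.INTER_CUBIC)
out=np.zeros((480,800,3),np.uint8); out[:,:480]=a; out[:175,480:]=b; out[200:413,480:]=c
cv2.imwrite("pics/crop0.png",out)
for n,uv in (("top",[(293,152),(293,149),(353,151),(235,199),(199,133),(150,208)]),):
    for u,v in uv: print(u,v,dep(n,D,u,v).round(3))
S=np.load("side0.npy")
print("side bell",dep("side",S,347,200).round(3),dep("side",S,356,240).round(3))
# heights over phone region
ys,xs=np.mgrid[185:235,100:195]
pts=np.array([dep("top",D,u,v) for u,v in zip(xs.ravel(),ys.ravel())])
m=(pts[:,2]>0.1)&(pts[:,2]<0.25); p=pts[m]; print(len(p),p.min(0),p.max(0),p.mean(0))
hi=p[p[:,2]>0.15]; l=cv2.fitLine(hi[:,:2].astype(np.float32),cv2.DIST_HUBER,0,0.01,0.01).ravel(); print("line",l, np.arctan2(l[1],l[0]))
t=(hi[:,:2]-l[2:])@l[:2]; print(t.min(),t.max(), (l[2:]+l[:2]*t.min()),(l[2:]+l[:2]*t.max()))
# bell points
for (u0,u1,v0,v1) in ((270,315,135,172),(340,366,138,165)):
    ys,xs=np.mgrid[v0:v1,u0:u1]; q=np.array([dep("top",D,u,v) for u,v in zip(xs.ravel(),ys.ravel())])
    k=q[q[:,2]>0.02]; top=q[q[:,2]>q[:,2].max()-0.006]; print("bell",len(k),k.min(0).round(3),k.max(0).round(3),top.mean(0).round(4))
    sel=np.c_[xs.ravel(),ys.ravel()][q[:,2]>0.015]; print(cv2.minEnclosingCircle(sel.astype(np.float32)))
E
```

```text
293 152 [0.635 0.042 0.049]
293 149 [0.642 0.042 0.05 ]
353 151 [ 0.639 -0.108  0.028]
235 199 [0.52  0.186 0.047]
199 133 [0.699 0.288 0.008]
150 208 [0.486 0.346 0.175]
side bell [0.633 0.031 0.045] [ 0.639 -0.121  0.03 ]Traceback (most recent call last):
  File "<stdin>", line 15, in <module>
  File "h.py", line 12, in dep
    o,d=ray(name,u,v); return o+d*D[int(v),int(u)]
        ~~~^^^^^^^^^^
  File "h.py", line 6, in ray
    K,E=P(name); d=np.linalg.inv(K)@[u,v,1]; R=E[:3,:3]; return -R.T@E[:3,3], R.T@d
        ~^^^^^^
  File "h.py", line 4, in P
    i=robot.camera_info(name); return np.array(i["K"]),np.array(i["extrinsics"])
ValueError: time passes only in moves, steps and waits
```

View pics/crop0.png

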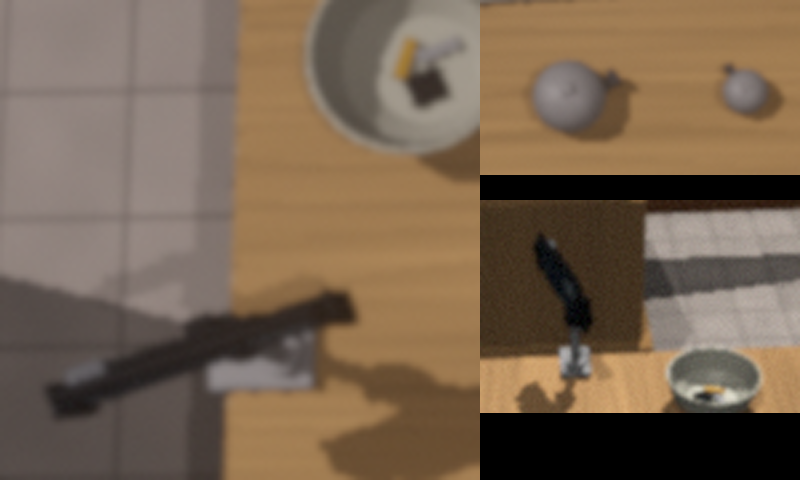

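The close crop confirms a large chrome dome with its lever to the right, and a clearly smaller one beside it. The phone runs from about (108,220) to (183,197), with the clamp plate under its right half. I cache the calibration and carry on measuring.

```bash
python3 - <<'E'
import re
s=open("h.py").read()
s=s.replace('def P(name): \n    i=robot.camera_info(name); return','C={}\ndef P(name): \n    if name not in C: C[name]=robot.camera_info(name)\n    i=C[name]; return')
s+='''
def cloud(name,D,u0,u1,v0,v1):
    K,E=P(name); v,u=np.mgrid[v0:v1,u0:u1]; u=u.ravel();v=v.ravel(); d=np.linalg.inv(K)@np.array([u,v,np.ones_like(u)])
    return (E[:3,:3].T@(d*D[v,u]-E[:3,3:])).T, np.c_[u,v]
def phone(D,zlo=.12):
    p,uv=cloud("top",D,90,235,130,245)
    m=(p[:,2]>zlo)&(p[:,2]<.195); return p[m],uv[m]
'''
open("h.py","w").write(s)
E
python3 - <<'E'
from h import *
D=np.load("top0.npy")
p,uv=phone(D); p=p.astype(np.float32)
print(len(p),p.min(0),p.max(0),p.mean(0), uv.min(0),uv.max(0))
for lo in (.12,.16,.175):
    h=p[p[:,2]>lo]; l=cv2.fitLine(h[:,:2],cv2.DIST_HUBER,0,0.01,0.01).ravel(); t=(h[:,:2]-l[2:])@l[:2]
    print(lo,len(h),"ang",np.arctan2(l[1],l[0]),t.min(),t.max(),l[2:]+l[:2]*t.min(),l[2:]+l[:2]*t.max(),h[:,2].mean())
print(cv2.minAreaRect(p[:,:2]))
for r in ((270,315,135,172),(340,366,138,165)):
    q,uv=cloud("top",D,*r); k=q[q[:,2]>.02]; tp=q[q[:,2]>q[:,2].max()-.006]
    print("bell",len(k),k.min(0).round(3),k.max(0).round(3),tp.mean(0).round(4),q[:,2].max())
# clamp plate/post: side view ray & top: points 0.005<z<0.1 near
q,uv=cloud("top",D,140,185,195,225)
for a,b in ((.003,.02),(.02,.12)):
    m=(q[:,2]>a)&(q[:,2]<b); print(a,m.sum(),q[m].min(0).round(3) if m.any() else 0,q[m].max(0).round(3) if m.any() else 0,q[m].mean(0).round(3), uv[m].mean(0))
S=np.load("side0.npy"); p,uv=cloud("side",S,275,320,90,155)
m=(p[:,2]>.02)&(p[:,2]<.09)&(p[:,1]>.2)&(p[:,1]<.5); print("post side",m.sum(),p[m].mean(0).round(3),p[m].min(0).round(3),p[m].max(0).round(3))
m=(p[:,2]>.12)&(p[:,2]<.2)&(p[:,1]>.2)&(p[:,1]<.5); print("phone side",m.sum(),p[m].mean(0).round(3),p[m].min(0).round(3),p[m].max(0).round(3))
E
```

```text
784 [0.4525866  0.28286624 0.12095256] [0.52358145 0.4432398  0.19206569] [0.48713607 0.3613135  0.17141794] [106 193] [184 224]
0.12 784 ang -1.2511945 -0.087260894 0.07671404 [0.45906734 0.4402249 ] [0.5105864  0.28455356] 0.17141801
0.16 604 ang -1.2571115 -0.08631442 0.077480234 [0.45902434 0.44027063] [0.5095658  0.28446865] 0.1798231
0.175 460 ang -1.2738783 -0.07311717 0.08458939 [0.4627729  0.43513867] [0.5089138 0.2843329] 0.18359314Traceback (most recent call last):
  File "<stdin>", line 8, in <module>
cv2.error: OpenCV(4.12.0) /io/opencv/modules/imgproc/src/convhull.cpp:143: error: (-215:Assertion failed) total >= 0 && (depth == CV_32F || depth == CV_32S) in function 'convexHull'
```

```bash
python3 - <<'E'
from h import *
D=np.load("top0.npy")
p,uv=phone(D); p=p.astype(np.float32)
print(cv2.minAreaRect(np.ascontiguousarray(p[:,:2])))
h=p[p[:,2]<.15]; print("low",len(h),h.min(0),h.max(0))
for r in ((270,315,135,172),(340,366,138,165)):
    q,uv=cloud("top",D,*r); k=q[q[:,2]>.02]; tp=q[q[:,2]>q[:,2].max()-.006]
    print("bell",len(k),k.min(0).round(3),k.max(0).round(3),tp.mean(0).round(4),q[:,2].max())
q,uv=cloud("top",D,140,185,195,225)
for a,b in ((.003,.02),(.02,.12)):
    m=(q[:,2]>a)&(q[:,2]<b); print(a,m.sum(),q[m].min(0).round(3) if m.any() else 0,q[m].max(0).round(3) if m.any() else 0,q[m].mean(0).round(3), uv[m].mean(0))
S=np.load("side0.npy"); p,uv=cloud("side",S,275,320,90,155)
for a,b in ((.02,.09),(.12,.2)):
    m=(p[:,2]>a)&(p[:,2]<b)&(p[:,1]>.2)&(p[:,1]<.5); print("side",m.sum(),p[m].mean(0).round(3),p[m].min(0).round(3),p[m].max(0).round(3))
m=(p[:,2]>.01)&(p[:,2]<.11)&(p[:,1]>.2)&(p[:,1]<.5)
for z in (.03,.05,.07): 
  k=m&(abs(p[:,2]-z)<.01); print(z,k.sum(),p[k].mean(0).round(3),uv[k].mean(0))
E
```

```text
((0.49288392066955566, 0.36504894495010376), (0.034531958401203156, 0.16397610306739807), 18.56845474243164)
low 119 [0.4543554  0.28333777 0.12095256] [0.52358145 0.4346541  0.14998871]
bell 501 [ 0.372 -0.02   0.02 ] [0.667 0.074 1.14 ] [ 0.3718 -0.0203  1.1404] 1.1403580627139922
bell 160 [ 0.372 -0.127  0.02 ] [ 0.659 -0.02   1.14 ] [ 0.3718 -0.0203  1.1404] 1.1403580627139922
0.003 281 [0.464 0.323 0.003] [0.539 0.416 0.02 ] [0.493 0.374 0.009] [163.81850534 212.78647687]
0.02 56 [0.49  0.319 0.02 ] [0.517 0.377 0.119] [0.5   0.363 0.058] [161.21428571 207.57142857]
side 62 [0.504 0.365 0.049] [0.492 0.355 0.021] [0.514 0.376 0.089]
side 327 [0.489 0.352 0.163] [0.453 0.283 0.12 ] [0.525 0.441 0.19 ]
0.03 25 [0.504 0.365 0.028] [300.52 143.8 ]
0.05 16 [0.505 0.367 0.05 ] [300.5   138.875]
0.07 16 [0.504 0.365 0.068] [300.1875 135.0625]
```

```bash
cat >> h.py <<'E'
AX=np.array([.504,.3685])
def T(a,off=.0385,s=.076):
    return AX+s*np.array([np.sin(a),-np.cos(a)])+off*np.array([-np.cos(a),-np.sin(a)])
def rel(xyz,yaw=None):
    "shift in tool cm and spin"
    from scipy.spatial.transform import Rotation as Ro
    o=robot.get_obs(); R=Ro.from_euler('xyz',o["ee_rot"]).as_matrix()
    d=R.T@(np.array(xyz)-o["tool_pos"])*100
    return d.round(2), None if yaw is None else round(-(yaw-o["ee_rot"][2]),3)
E
python3 - <<'E'
from h import *
D=np.load("top0.npy"); im=cv2.imread("pics/top0.png")
for r,R,c in (((270,315,135,172),.032,.02),((340,366,138,165),.02,.012)):
    q,uv=cloud("top",D,*r); ok=(q[:,2]<.06)&(q[:,2]>c); k=q[ok]; zt=k[:,2].max(); tp=k[k[:,2]>zt-.004]
    print("bell top",tp.mean(0).round(4),zt, len(tp), k.min(0).round(3),k.max(0).round(3))
    print(cv2.minEnclosingCircle(uv[ok].astype(np.float32)))
B=np.array([.637,.042]); d=B-AX; print("a*",np.arctan2(-d[1],-d[0])%(2*np.pi))
for a,off in ((.31,.085),(.31,.045)): print(a,T(a,off),rel([*T(a,off),.204],.31),rel([*T(a,off),.138],.31))
E
```

```text
bell top [0.6399 0.0439 0.0512] 0.05365116579051448 6 [0.606 0.    0.02 ] [0.667 0.074 0.054]
((295.5, 152.0), 15.33796215057373)
bell top [ 0.6417 -0.1074  0.031 ] 0.03350296149093358 15 [ 0.623 -0.127  0.012] [ 0.667 -0.091  0.034]
((352.0, 150.0), 9.434081077575684)
a* 1.957623399295628
0.31 [0.4462361  0.27019266] (array([-13.96,  32.26,   0.08]), np.float64(0.901)) (array([-13.95,  32.26,   6.68]), np.float64(0.901))
0.31 [0.48432945 0.28239501] (array([-11.47,  35.39,   0.07]), np.float64(0.901)) (array([-11.46,  35.39,   6.67]), np.float64(0.901))
```

```bash
python3 -m inch '-1 2.5 0 0.05 0.3; -2 5 0 0.12 0.6; -3.5 8 0 0.2 1; -5 11.5 0 0.3 1; -6.5 15 0 0.4 1; -8 18.5 0 0.5 1; -9.5 22 0 0.6 1; -11 25 0 0.7 1; -12 28 0 0.8 1; -13 30 0 0.87 1; -14 32.2 0 0.9 1; -14 32.2 1.5 0.9 1; -14 32.2 3.5 0.9 1; -14 32.2 5.5 0.9 1; -14 32.2 6.7 0.9 1; -14 32.2 6.7 0.9 1; -14 32.2 6.7 0.9 1'
python3 - <<'E'
from h import *
im,d=robot.snapshot("side"); cv2.imwrite("pics/side1.png",im)
im2,d=robot.snapshot("top"); cv2.imwrite("pics/both1.png",np.vstack([cv2.resize(im[60:210,180:430],(500,300)),cv2.resize(im2[120:270,90:340],(500,300))]))
o=robot.get_obs(); print(o["wrist_force"],o["width"],o["ee_rot"])
for a in (.31,.41): print(a,rel([*T(a),.138],a))
E
```

```text
time: 1.57
tool_pos: [0.445, 0.2698, 0.1372]
ee_rot: [3.14, 0.003, 0.311]
wrist_force: [-1.0, 0.0, 0.4]
width: 0.0006
[ 0.16159311 -0.25509372 -0.55281218] 0.0007924770684056519 [ 3.14065212e+00 -1.02961087e-03  3.11319225e-01]
0.31 (array([4.65, 0.03, 0.12]), np.float64(0.001))
0.41 (array([5.43, 0.37, 0.12]), np.float64(-0.099))
```

View pics/both1.png

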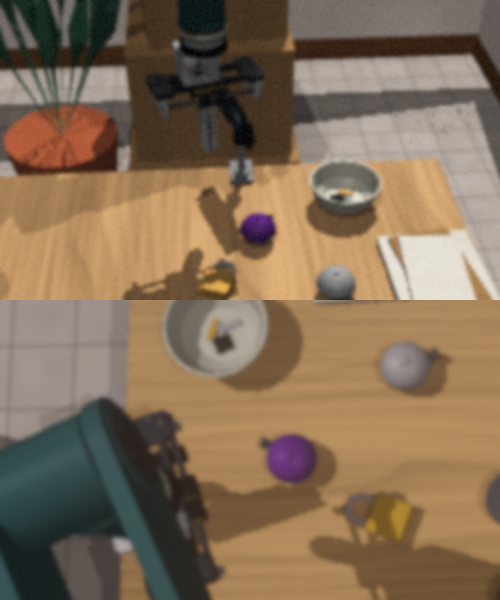

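Side view: the shut fingers hang just on the screen side of the phone's -y end, at about (300,120) in the full side image. Now I work out the arc.

```bash
python3 - <<'E'
from h import *
for a in np.arange(.31,2.0,.1): print(round(a,2),*rel([*T(a),.138],a))
E
```

```text
0.31 [4.65 0.03 0.12] 0.001
0.41 [5.43 0.37 0.12] -0.099
0.51 [6.24 0.64 0.12] -0.199
0.61 [7.07 0.83 0.12] -0.299
0.71 [7.92 0.93 0.12] -0.399
0.81 [8.77 0.95 0.12] -0.499
0.91 [9.62 0.88 0.12] -0.599
1.01 [10.45  0.73  0.12] -0.699
1.11 [11.27  0.49  0.12] -0.799
1.21 [12.06  0.18  0.12] -0.899
1.31 [12.82 -0.22  0.12] -0.999
1.41 [13.53 -0.68  0.12] -1.099
1.51 [14.19 -1.22  0.12] -1.199
1.61 [14.8  -1.82  0.12] -1.299
1.71 [15.34 -2.47  0.12] -1.399
1.81 [15.82 -3.18  0.12] -1.499
1.91 [16.22 -3.93  0.12] -1.599
```

Push to about a = 1.0 in this call, then check.

```bash
python3 -m inch '1.2 0 0 0 1; 2.5 0 0 0 1; 3.6 0 0 0 1; 4.3 0 0 0 1; 4.65 0 0.1 0 1; 5.05 0.2 0.1 -0.05 1; 5.4 0.35 0.1 -0.1 1; 5.8 0.5 0.1 -0.15 1; 6.25 0.65 0.1 -0.2 1; 6.65 0.75 0.1 -0.25 1; 7.05 0.85 0.1 -0.3 1; 7.5 0.9 0.1 -0.35 1; 7.9 0.95 0.1 -0.4 1; 8.35 0.95 0.1 -0.45 1; 8.8 0.95 0.1 -0.5 1; 9.2 0.9 0.1 -0.55 1; 9.6 0.9 0.1 -0.6 1; 10 0.8 0.1 -0.65 1; 10.45 0.75 0.1 -0.7 1; 10.45 0.75 0.1 -0.7 1'
python3 - <<'E'
from h import *
im,d=robot.snapshot("side"); im2,D=robot.snapshot("top"); cv2.imwrite("pics/both2.png",np.vstack([cv2.resize(im[60:210,180:430],(500,300)),cv2.resize(im2[120:270,90:340],(500,300))]))
o=robot.get_obs(); print(o["wrist_force"],o["width"])
p,uv=cloud("side",d,270,340,80,155); m=(p[:,2]>.13)&(p[:,2]<.19)&(abs(p[:,0]-.5)<.12)&(abs(p[:,1]-.36)<.12); print(m.sum(),p[m].mean(0))
for a in np.arange(1.01,2.0,.1): print(round(a,2),*rel([*T(a),.138],a))
E
```

```text
time: 3.33
tool_pos: [0.5482, 0.2955, 0.1386]
ee_rot: [3.14, -0.001, 1.012]
wrist_force: [0.0, 0.2, 0.1]
width: 0.0005
[-1.26477649  0.32628046 -0.2522648 ] 0.0005473502171199287
479 [0.49081009 0.34782434 0.15931937]
1.01 [ 0.01 -0.    0.06] 0.0
1.11 [0.79 0.34 0.06] -0.1
1.21 [1.59 0.61 0.06] -0.2
1.31 [2.43 0.8  0.06] -0.3
1.41 [3.27 0.9  0.06] -0.4
1.51 [4.12 0.91 0.06] -0.5
1.61 [4.97 0.85 0.06] -0.6
1.71 [5.81 0.69 0.06] -0.7
1.81 [6.63 0.46 0.06] -0.8
1.91 [7.42 0.14 0.06] -0.9
```

View pics/both2.png

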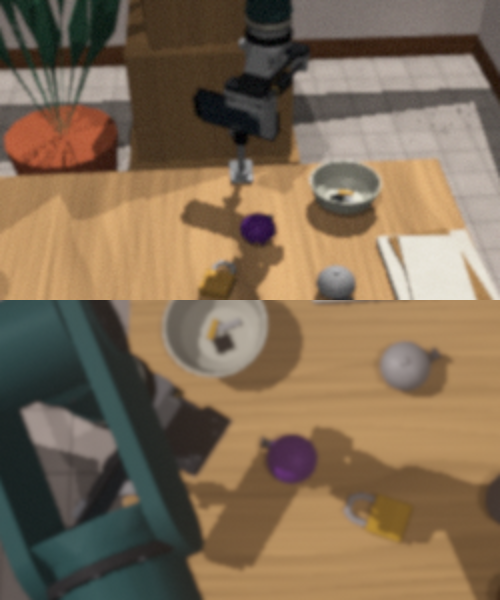

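The phone is turning: it now shows its screen towards the side camera at (290,115). Continue to about 1.8.

```bash
python3 -m inch '0.4 0.2 0 -0.05 1; 0.8 0.35 0 -0.1 1; 1.2 0.5 0 -0.15 1; 1.6 0.6 0 -0.2 1; 2 0.7 0 -0.25 1; 2.45 0.8 0 -0.3 1; 2.85 0.85 0 -0.35 1; 3.25 0.9 0 -0.4 1; 3.7 0.9 0 -0.45 1; 4.1 0.9 0 -0.5 1; 4.55 0.9 0 -0.55 1; 4.95 0.85 0 -0.6 1; 5.4 0.75 0 -0.65 1; 5.8 0.7 0 -0.7 1; 6.1 0.6 0 -0.74 1; 6.4 0.5 0 -0.77 1; 6.6 0.45 0 -0.8 1; 6.6 0.45 0 -0.8 1; 6.6 0.45 0 -0.8 1'
cat >> h.py <<'E'
def meas(d,lo=.115,hi=.187):
    p,uv=cloud("side",d,270,350,70,160)
    m=(p[:,2]>lo)&(p[:,2]<hi)&(np.hypot(p[:,0]-AX[0],p[:,1]-AX[1])<.1); return p[m].astype(np.float32),uv[m]
E
python3 - <<'E'
from h import *
o=robot.get_obs(); print(o["wrist_force"],o["tool_pos"])
im,d=robot.snapshot("side"); np.save("s3.npy",d); im2,D=robot.snapshot("top"); np.save("t3.npy",D)
cv2.imwrite("pics/side3.png",im); cv2.imwrite("pics/both3.png",np.vstack([cv2.resize(im[60:210,180:430],(500,300)),cv2.resize(im2[120:270,90:340],(500,300))]))
p,uv=meas(d); print(len(p),p.min(0),p.max(0))
E
```

```text
time: 5.02
tool_pos: [0.5867, 0.3489, 0.1388]
ee_rot: [3.14, 0.001, 1.809]
wrist_force: [1.0, -0.6, 0.0]
width: 0.0005
[ 1.04836413 -0.63742152  0.01285611] [0.58666669 0.34888068 0.13881394]
715 [0.42804122 0.32178155 0.11502981] [0.59851825 0.37542433 0.186912  ]
```

View pics/both3.png

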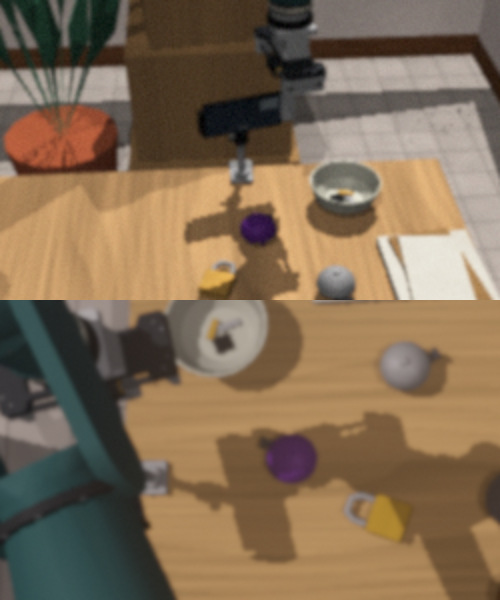

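The screen faces the side camera now (phone at about (300,117) full-side). I fit its plane.

```bash
cat >> h.py <<'E'
def ang(d,smin=-.06,smax=.045,a0=1.8,lo=.12,hi=.182):
    p,_=meas(d,lo,hi); p=p.astype(float)
    for _ in range(6):
        u=np.array([np.sin(a0),-np.cos(a0)]); n=np.array([-np.cos(a0),-np.sin(a0)])
        q=p[:,:2]-AX; s=q@u; t=q@n
        m=(s>smin)&(s<smax)&(abs(t-.02)<.014); X=np.c_[s[m],p[m,2]-.15,np.ones(m.sum())]
        k=np.linalg.lstsq(X,t[m],rcond=None)[0]; r=t[m]-X@k; g=abs(r)<.005
        k=np.linalg.lstsq(X[g],t[m][g],rcond=None)[0]
        a0=a0+np.arctan(k[0])
    return a0,k,m.sum(),g.sum(),r[g].std()
E
python3 - <<'E'
from h import *
d=np.load("s3.npy")
for w in ((-.065,.04),(-.065,.05),(-.05,.03)): print(ang(d,*w))
p,_=meas(d,.14,.165)
u=np.array([np.sin(1.81),-np.cos(1.81)]);n=np.array([-np.cos(1.81),-np.sin(1.81)]);q=p[:,:2]-AX
for s in np.arange(-.09,.1,.01):
    m=abs(q@u-s)<.005
    if m.any(): print(round(s,2),m.sum(),np.median(q[m]@n).round(4))
for a in (1.81,1.96): print(a,*rel([*T(a),.138],a))
E
```

```text
(np.float64(0.2244283815428746), array([-0.96812303,  0.20992897,  0.02585198]), np.int64(141), np.int64(125), np.float64(0.002259963261777174))
(np.float64(0.24523682393963886), array([-0.94935705,  0.20708142,  0.02555745]), np.int64(142), np.int64(126), np.float64(0.002271225658535878))
(np.float64(0.344352897759826), array([-0.87155006,  0.20165886,  0.02438467]), np.int64(148), np.int64(137), np.float64(0.0023625677736121044))
-0.08 17 0.0242
-0.07 10 0.0228
-0.06 18 0.0191
-0.05 17 0.019
-0.04 12 0.0196
-0.03 16 0.0193
-0.02 14 0.0184
-0.01 14 0.0202
-0.0 14 0.0183
0.01 17 0.0183
0.02 13 0.0184
0.03 14 0.0167
0.04 16 0.0173
0.05 15 0.0188
0.06 14 0.0167
0.07 26 0.0399
0.08 10 0.0486
1.81 [0.02 0.04 0.08] -0.001
1.96 [1.19 0.53 0.08] -0.151
```

```bash
sed -i 's/a0=a0+np.arctan/a0=a0-np.arctan/' h.py; python3 - <<'E'
from h import *
d=np.load("s3.npy")
for w in ((-.065,.04),(-.065,.05),(-.05,.03),(-.065,.06)): print(ang(d,*w))
for a in (1.81,1.85,1.9,1.93,1.96): print(a,*rel([*T(a),.138],a))
E
```

```text
(np.float64(1.8275871510630237), array([9.27971744e-14, 1.51263422e-01, 1.80057094e-02]), np.int64(389), np.int64(380), np.float64(0.0019905054884352532))
(np.float64(1.8260689510616894), array([1.17997659e-13, 1.48690687e-01, 1.80568316e-02]), np.int64(426), np.int64(416), np.float64(0.001979462701891062))
(np.float64(1.8221698279667342), array([4.32914850e-12, 1.55225548e-01, 1.81010582e-02]), np.int64(295), np.int64(290), np.float64(0.0019479769687648963))
(np.float64(1.8252983280653592), array([4.71411121e-14, 1.47409776e-01, 1.80800886e-02]), np.int64(460), np.int64(450), np.float64(0.0019719768717395233))
1.81 [0.02 0.04 0.08] -0.001
1.85 [0.32 0.19 0.08] -0.041
1.9 [0.71 0.36 0.08] -0.091
1.93 [0.95 0.45 0.08] -0.121
1.96 [1.19 0.53 0.08] -0.151
```

Measured a ≈ 1.826 (tilt 8.5° matches the stated 8°), against the target 1.957. The finger angle reads about 0.015 less than the phone, so I push to finger 1.94.

```bash
python3 -m inch '0.2 0.1 0 -0.02 1; 0.4 0.2 0 -0.05 1; 0.6 0.3 0 -0.08 1; 0.8 0.4 0 -0.1 1; 0.9 0.45 0 -0.12 1; 1 0.47 0 -0.13 1; 1.03 0.48 0 -0.13 1; 1.03 0.48 0 -0.13 1; 1.03 0.48 0 -0.13 1'
python3 - <<'E'
from h import *
o=robot.get_obs(); print(o["wrist_force"],o["tool_pos"],o["ee_rot"][2])
im,d=robot.snapshot("side"); np.save("s4.npy",d)
for w in ((-.065,.04),(-.065,.05),(-.05,.03)): print(ang(d,*w))
E
```

```text
time: 5.87
tool_pos: [0.5888, 0.3601, 0.1388]
ee_rot: [3.14, 0.0, 1.939]
wrist_force: [-0.5, 0.8, 0.3]
width: 0.0007
[-0.50445465  0.79319507  0.30512885] [0.58875859 0.36011156 0.13878932] 1.9392132221238736
(np.float64(1.9557270594383513), array([9.26458808e-14, 1.30960642e-01, 1.82008965e-02]), np.int64(363), np.int64(359), np.float64(0.0017887341964738063))
(np.float64(1.955557811626597), array([3.85400443e-14, 1.34545655e-01, 1.81981860e-02]), np.int64(399), np.int64(395), np.float64(0.0017712981769004963))
(np.float64(1.9489960584419472), array([6.49498363e-12, 1.30863166e-01, 1.82855328e-02]), np.int64(273), np.int64(270), np.float64(0.0018350195939337178))
```

a ≈ 1.955, within 0.01 of the target. I retreat straight off the screen and plan the move to the bell.

```bash
python3 -m inch '-0.5 0 0 0 1; -1.5 0 0 0 1; -3 0 0 0 1; -5 0 0 0 1; -7 0 0 0 1; -8.5 0 0 0 1; -9 0 0 0 1; -9 0 0 0 1'
python3 - <<'E'
from h import *
o=robot.get_obs(); print(o["tool_pos"])
im,d=robot.snapshot("side"); np.save("s5.npy",d); cv2.imwrite("pics/side5.png",im)
for w in ((-.065,.04),(-.065,.05),(-.065,.065)): print(ang(d,*w))
print(rel([.637,.0425,.138]),rel([.637,.0425,.067]))
E
```

```text
time: 6.58
tool_pos: [0.622, 0.2741, 0.1389]
ee_rot: [3.14, 0.001, 1.936]
wrist_force: [-0.5, 2.0, -0.3]
width: 0.0007
[0.62200488 0.2740537  0.13886475]
(np.float64(1.9592586413081499), array([9.50534927e-14, 1.45662797e-01, 1.81945571e-02]), np.int64(370), np.int64(367), np.float64(0.001825738032831168))
(np.float64(1.95842491075498), array([-5.79786158e-14,  1.44908277e-01,  1.82216647e-02]), np.int64(404), np.int64(401), np.float64(0.0018324903526115743))
(np.float64(1.95664549038609), array([-1.12697604e-14,  1.42638486e-01,  1.82707334e-02]), np.int64(453), np.int64(449), np.float64(0.00181628568518838))
(array([-22.29,  -6.9 ,   0.07]), None) (array([-22.29,  -6.91,   7.17]), None)
```

View pics/side5.png

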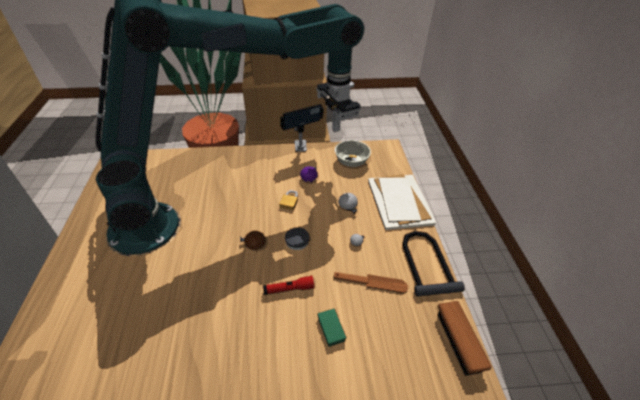

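The phone at (301,117) stayed put at a ≈ 1.958, and the bell at (347,203) is untouched. Move over the bell at 14 cm.

```bash
python3 -m inch '-1 -0.3 0 0 1; -3 -0.9 0 0 1; -5.5 -1.7 0 0 1; -8.5 -2.6 0 0 1; -11.5 -3.6 0 0 1; -14.5 -4.5 0 0 1; -17.5 -5.4 0 0 1; -20 -6.2 0 0 1; -21.5 -6.7 0 0 1; -22.3 -6.9 0 0 1; -22.3 -6.9 0 0 1; -22.3 -6.9 0 0 1'
python3 - <<'E'
from h import *
from scipy.spatial.transform import Rotation as Ro
o=robot.get_obs(); print(o["tool_pos"])
w,dw=robot.snapshot("wrist"); i=robot.camera_info("wrist"); 
im,d=robot.snapshot("side"); np.save("s6.npy",d)
t,D=robot.snapshot("top"); np.save("t6.npy",D)
cv2.imwrite("pics/w6.png",np.vstack([cv2.resize(w,(480,300)),np.hstack([cv2.resize(im[60:260,230:430],(240,240)),cv2.resize(t[80:280,90:290],(240,240))])]))
print(ang(d,-.065,.065))
q,uv=cloud("side",d,330,366,185,220); k=q[(q[:,2]>.035)&(q[:,2]<.06)&(abs(q[:,0]-.637)<.04)&(abs(q[:,1]-.04)<.04)]
print(k.min(0),k.max(0),len(k))
# sphere/cap centre: wrist cloud
K=np.array(i["K"]);M=np.array(i["mount"]);R=Ro.from_euler('xyz',o["ee_rot"]).as_matrix()
v,u=np.mgrid[0:400,0:640]; c=np.linalg.inv(K)@np.array([u.ravel(),v.ravel(),np.ones(u.size)])*dw.ravel(); m=dw.ravel()>0.05
p=(R@(M[:3,:3]@c+M[:3,3:])).T+o["tool_pos"]; b=m&(p[:,2]>.02)&(p[:,2]<.056)&(abs(p[:,0]-.637)<.038)&(abs(p[:,1]-.043)<.038); pb=p[b]
print("wrist bell",b.sum(),pb.min(0),pb.max(0)); uvb=np.c_[u.ravel(),v.ravel()][b]; print(uvb.min(0),uvb.max(0))
tp=pb[pb[:,2]>.046]; print(tp.mean(0),len(tp))
# sphere fit
A=np.c_[2*pb,np.ones(len(pb))]; x=np.linalg.lstsq(A,(pb**2).sum(1),rcond=None)[0]; print("sphere",x[:3],np.sqrt(x[3]+x[:3]@x[:3]))
E
```

```text
time: 7.63
tool_pos: [0.637, 0.0434, 0.1387]
ee_rot: [3.14, -0.001, 1.938]
wrist_force: [0.3, 1.0, 0.0]
width: 0.0003
[0.63702547 0.04337459 0.13871155]
(np.float64(1.958329477841802), array([-9.79680933e-14,  1.51480999e-01,  1.80993558e-02]), np.int64(443), np.int64(440), np.float64(0.001878365561530033))
[0.61077862 0.01462244 0.03503239] [0.66564028 0.06636378 0.05141281] 179
wrist bell 3866 [0.60470502 0.00509047 0.02002762] [0.66623074 0.07668013 0.05124563]
[267 165] [353 232]
[0.63608807 0.04571725 0.04839502] 172
sphere [0.63725686 0.04554555 0.01094166] 0.036028078494149775
```

View pics/w6.png

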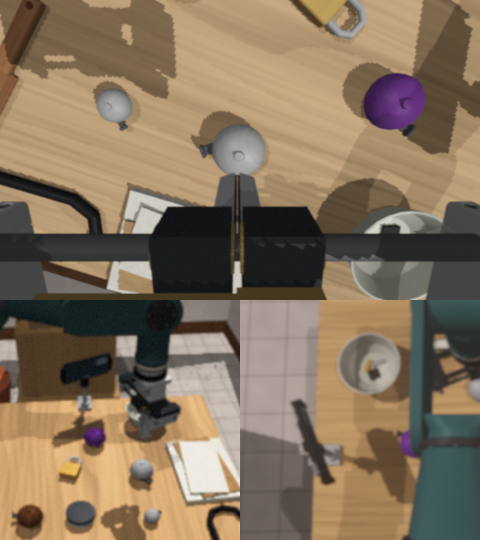

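The wrist view shows the large chrome dome right ahead of the fingertips, and its centre works out at (0.637, 0.044). In the top view the phone is now seen edge-on and pointing at the bell. I check its angle from the top, then lower.

```bash
python3 - <<'E'
from h import *
D=np.load("t6.npy"); p,uv=phone(D,.165); m=np.hypot(*(p[:,:2]-AX).T)<.1; p=p[m].astype(np.float32)
l=cv2.fitLine(np.ascontiguousarray(p[:,:2]),cv2.DIST_HUBER,0,.01,.01).ravel(); print(len(p),"a top",(np.arctan2(l[1],l[0])+np.pi/2)%np.pi, l)
print(cv2.minAreaRect(np.ascontiguousarray(p[:,:2])))
E
python3 -m inch '0 0 1 0 1; 0 0 2.5 0 1; 0 0 4 0 1; 0 0 5.3 0 1; 0 0 6.3 0 1; 0 0 6.8 0 1; 0 0 7 0 1; 0 0 7 0 1; 0 0 7 0 1'
```

```text
585 a top 1.9370443 [0.9336776  0.35811472 0.505278   0.34670413]
((0.510043203830719, 0.35258498787879944), (0.16387195885181427, 0.02270379103720188), 22.46710968017578)
time: 8.53
tool_pos: [0.6376, 0.0442, 0.0695]
ee_rot: [3.139, -0.0, 1.94]
wrist_force: [0.4, -0.1, 0.6]
width: 0.0007
```

The top view gives 1.94 to 1.96, in agreement. Now I hold for over 2 s and check.

```bash
for k in 1; do :; done; python3 -m inch '0 0 0 0 1; 0 0 0 0 1; 0 0 0 0 1; 0 0 0 0 1; 0 0 0 0 1; 0 0 0 0 1; 0 0 0 0 1; 0 0 0 0 1; 0 0 0 0 1; 0 0 0 0 1; 0 0 0 0 1; 0 0 0 0 1; 0 0 0 0 1; 0 0 0 0 1; 0 0 0 0 1; 0 0 0 0 1; 0 0 0 0 1; 0 0 0 0 1'
python3 -m inch '0 0 0 0 1; 0 0 0 0 1; 0 0 0 0 1; 0 0 0 0 1; 0 0 0 0 1; 0 0 0 0 1; 0 0 0 0 1; 0 0 0 0 1; 0 0 0 0 1; 0 0 0 0 1; 0 0 0 0 1; 0 0 0 0 1; 0 0 0 0 1; 0 0 0 0 1; 0 0 0 0 1; 0 0 0 0 1; 0 0 0 0 1; 0 0 0 0 1'
python3 - <<'E'
from h import *
im,d=robot.snapshot("side"); cv2.imwrite("pics/side7.png",cv2.resize(im[80:260,220:440],(733,600))); print(ang(d,-.065,.065)); o=robot.get_obs(); print(o["tool_pos"],o["wrist_force"])
E
```

```text
time: 10.03
tool_pos: [0.6376, 0.0442, 0.0695]
ee_rot: [3.139, -0.0, 1.94]
wrist_force: [0.8, -0.2, -0.0]
width: 0.0001
time: 11.53
tool_pos: [0.6376, 0.0442, 0.0695]
ee_rot: [3.139, -0.0, 1.94]
wrist_force: [-0.2, -0.2, 0.0]
width: 0.0003
(np.float64(1.9568012925318394), array([-9.42104246e-12,  1.44121669e-01,  1.82083741e-02]), np.int64(420), np.int64(414), np.float64(0.0019081641607403728))
[0.63761243 0.04422702 0.06945665] [-0.69981682  0.26729069  0.21182994]
```

View pics/side7.png

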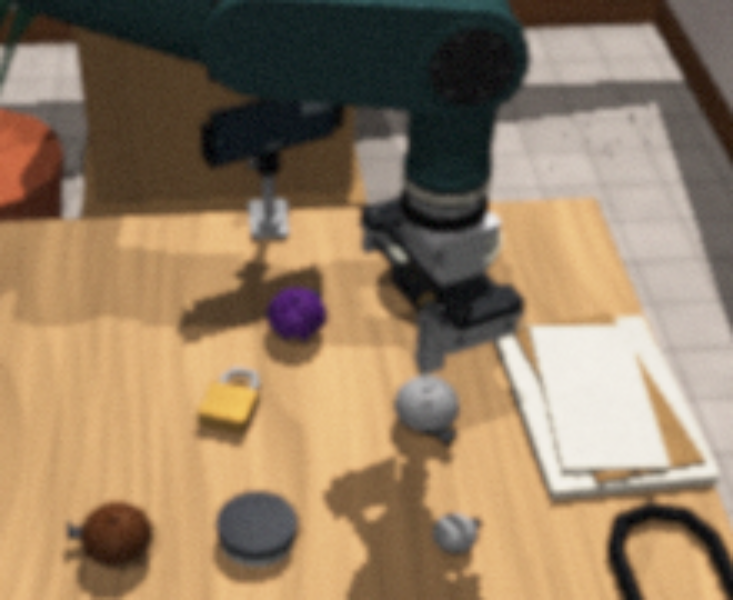

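The fingertips, at (428,365) in the crop, hang just above the large bell's cap with a small gap, and the phone faces the bell. Handing in.

```bash
python3 -c "
from bench import robot
print(robot.close_job())"
```

```text
the job is handed in; nothing more can be done
None
```

The phone now faces the large chrome bell, and I handed the job in with the arm still pointing at that bell.

- **Turning the phone:** I pushed its -y jaw with the shut fingertips, from about 0.31 rad round to about 1.957 rad. The target, worked out from the post to the bell, was 1.957 to 1.959 rad. A plane fitted to the screen in the side view gave 1.957 rad at the end. The less exact top-view fits, taken just before the final descent, gave 1.937 and 1.963 rad.
- **Pointing at the bell:** The TCP was at (0.638, 0.044, 0.0695), against a measured bell centre of about (0.637, 0.044) and a top at 0.050. That leaves a gap of about 19 mm. I held it for 3 s before handing in, at 11.6 s in all.
- **Contact and other objects:** The wrist force readings during the hold were only noise (under 1 N). In the last side view, nothing else appeared to have moved.

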